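Rake fallen parts out from under a low guard and over the lip

ROBOT

A 7-joint arm with a two-finger parallel gripper is mounted at the origin on a cart in front of the work surface, level with it; the furniture and walls round the work are solid. World frame = base frame: x ahead of the robot, y to its left, z up, the work surface at z = 0. Lengths are in m, angles in rad, forces in N, time in s.
With the tool pointing down it reaches from about 0.425 to 0.925 m from the base axis. Payload 6.8 kg.
Tool frame: the origin (TCP) lies midway between the tips of the shut fingers; the grasp point (between the pads) lies 19 mm behind it (grip_point_offset is the distance from the TCP to the grasp point, in m); y points along the fingers, x is the direction in which the jaws open and shut, and the axes are right-handed (so a half turn about y gives the same grasp; the last joint's range is limited). The gripper opens to 85 mm and grips with 20 to 120 N. Pads are 22 mm wide; open, the fingers measure 114 mm over their backs; the gripper's body (76 mm by 85 mm) begins 54 mm behind the grasp point. The pads swing forward as they close: fully open they stand 13 mm farther back than shut.
Start: joints at [-1.29, 0.477, 0.022, 1.555, -0.011, 1.109, -0.083], TCP at [0.256, 0.625, 0.231] pointing down, gripper open.
Joint ranges: [-2.96, 2.96], [-0.34, 2.1], [-1.41, 1.46], [0.24, 2.44], [-1.37, 4.51], [0.17, 1.92], [-2.96, 2.96]. Speed limits (rad/s): [2.39, 2.39, 3.14, 3.14, 3.14, 3.14, 3.14].

INTERFACE

Orientations are given as a unit quaternion [w, x, y, z].
In Python, from station import get_obs, read_camera, hand_in, grip_point_offset gives the robot as it stands.
- The arm moves only by the tool play_rows, never from a script. Its argument "increments" is a list of rows, each a list of 2 entries, a list of its own where there are three numbers: the shift along the tool's x, y, z in m, then the turn, a rotation vector about the tool's x, y, z in degrees. In form: [[[tx, ty, tz], [ax, ay, az]], ...]. A call has 1 to 20 rows; each row shifts and turns the commanded pose from where the row before left it, along the tool's axes as they then stand; what a row does not reach is not made up. A row lasts 1/12 s, in which the tool goes at most 41.7 mm and 7.16 degrees, less where a joint would pass 70% of its speed; a pose out of reach is approached as far as the arm can. A call with a gripper value outside its range is refused whole. "gripper" is the finger opening in m, from 0 to 0.0854, set as the call begins (left out, the last holds). The fingers move at their own pace and stop on an object; "grip_force" is the grip in N (left out, the last holds). Time passes only in rows, so rows that do not move let the fingers close. It gives the time, the measured TCP pose, the force and the opening at its end, in the units of the state.
- get_obs(): the state, without advancing time (a new reading comes with each control period).
- read_camera(name): name is "side" or "top" or "wrist"; returns a dict with "color" (420x560x3 uint8, red, green, blue), "range_z" (420x560 float32, m along the optical axis (not along the pixel's ray), 0 where there is no reading), "intrinsics" (3x3 intrinsics, pixels), "dist_coeffs" ([k1, k2, p1, p2, k3] as OpenCV has them; the pictures are not rectified), "R" (3x3) and "t" (3): a world point X has camera coordinates R X + t; the wrist camera has in their place "hand_eye" (4x4, takes a point from camera to tool coordinates, whose origin is the TCP and whose axes are the tool frame's). Camera axes: x right, y down, z forward; pixel columns grow to the right and rows downward; lengths in m; the calibration is good to about 2 mm. A picture is of the moment at which its call begins: read the wrist's pose just before it.
- hand_in(): hands the job in, once; it reports no verdict.
The state is a dict: "t": time; "q": joint angles; "joint_vel": joint speeds; "joint_torque": joint torques, N m; "eef_pos": TCP position; "tool_rot": TCP orientation; "contact_force": force on the tool from outside, world axes, zero at the start; "torque": the same for the moment, N m; "gripper_width": opening from 0.0 (shut) to 1.0 (fully open).
Only numpy, scipy, OpenCV 4.12 (cv2) and the standard library are available. Lean on these libraries where they do the work, as an engineer would, in place of code of your own. Each camera call takes 0.05 s, during which the arm holds its last target. There are 200 camera calls.

TASK

A hex key and a brass link have fallen under the low clear guard of the outfeed chute. Take the long-handled scoop by its handle, reach its blade in under the guard behind both parts without knocking the guard, feel for the sagging floor leaf, and with the blade resting only lightly on the thin sheet floor (never over 6 N) rake both up the short ramp until they drop behind the lip into the pocket; do not touch the parts with the gripper. Then lay the scoop back down flat on the bench, clear of the chute, and leave the tin and jig block where they are.

Things in the scene. Friction and masses are not known exactly. Their poses are not given: they have to be found in the camera images.
- chute: grey steel outfeed chute fixed on the bench, 236 mm long, 132 wide (124 inside), side walls 46 mm high. Origin at bench height at the inner face of its back wall, mid-width; x runs outwards along the chute (about to the robot's left), y across, z up. Along x: floor leaf from 0 to 116 mm, ramp rising from 28 to 40 mm above the bench at x = 154, lip to x = 158, then the pocket
- guard: the overhang: clear plastic plate with dark steel edging, fixed over the chute's inner end on four corner posts, open at the end facing the ramp. Origin on its underside, 108 mm above the bench, straight above the chute's origin, same axes; spans x = -3 to 115 mm, y = -72 to 72 mm; 10 mm thick with edging and screws
- guard_edge (a point): middle of the guard's free front edge, on the underside, 108 mm above the bench
- lip (a point): middle of the top of the lip, 40 mm above the bench
- pocket (a point): middle of the pocket floor, 4 mm above the bench; pocket x = 158 to 228 mm along the chute, 124 mm across; its far wall ends at x = 232 mm and is 30 mm high
- scoop_edge (a point): middle of the lower edge of the loose scoop's dark steel blade (90 mm wide, 34 high, 3 thick, with 15 mm cheeks towards the handle, from 6 mm above the edge). Scoop axes: x from blade to handle tail, y across, z up as it lies on the bench on blade edge and tail, blade upright
- scoop_grip (a point): centre of the scoop's wooden handle, 160 mm from the blade, 21 mm above the bench as it lies. Handle 16 x 16 mm, flat sides, free to grip 45 to 215 mm from the blade; its axis falls from 26 mm up at the blade to 18 mm up at the round pommel (36 mm across) 240 mm away, so it must be tilted tail-up to work in the chute. It pivots a little between fingers when the blade presses down
- key_mid (a point): black hex key lying under the guard nearer the opening, 35 x 88 mm, 6 mm thick: middle of its outline, half-way up. Its long leg lies roughly across the chute, the short leg points outwards
- link_mid (a point): flat brass link plate lying under the guard behind the hex key, 82 mm long (roughly across the chute), 18 mm wide, only 3.5 mm thick: its middle, half-way up; a blade raised more than about 2 mm off the floor rides over it
- scoop: the scoop as a whole, 0.2 kg; origin at scoop_edge, axes as told there
- hex_key: the hex key as a whole; origin on its underside below key_mid
- link: the brass link as a whole; origin on its underside below link_mid
- tin: round tin, 75 mm across, 50 mm high; origin under its centre; bystander
- jig: drilled steel jig block, 45 x 70 mm, 35 mm high; origin under its centre; bystander
- leaf_foot (a point): middle of the hinge line of the floor leaf, at the foot of the ramp (x = 116 mm), 28 mm above the bench. The flat leaf under the guard sags from here towards the back wall by an amount not known beforehand, 0 to 15 mm lower at the back (so the floor there is 13 to 28 mm above the bench); its stiff hinge holds it. Feel for it with the blade; the thin sheet bears at most 6 N

How it is judged:
On the way, in this order (a step that is already met when the one before it is completed fails the run):
1. the scoop's blade is in under the guard, low down, behind the hex key and the link (x of scoop_edge in the frame of chute between -0.002 and 0.045 m and z of scoop_edge in the frame of chute below 0.05 m), for 0.1 s.
2. hex key and link both lie in the pocket (x of key_mid in the frame of chute between 0.158 and 0.228 m and x of link_mid in the frame of chute between 0.158 and 0.228 m and height (world z) of each of key_mid, link_mid below 0.034 m), for 0.2 s.
At the end, for the whole second after the job is handed in: The middles of hex key and link are in the pocket (between lip and far wall, lower than 34 mm above the bench), at rest; the scoop lies at rest flat on the bench (handle centre and blade edge lower than 30 mm), not touching the chute (all of step 2 and y of key_mid in the frame of chute between -0.062 and 0.062 m and y of link_mid in the frame of chute between -0.062 and 0.062 m and linear speed of each of link, hex_key, scoop below 0.02 m/s and contact force between scoop and chute below 0.05 N and height (world z) of scoop_grip between 0 and 0.03 m and height (world z) of scoop_edge below 0.03 m).
It fails at once if the guard is struck by the scoop, gripper or arm (over 8 N) (contact force between any of scoop, the fingers, the arm and guard above 8 N).
It fails at once if gripper or arm touches the hex key or the link (contact force between any of the fingers, the arm and hex_key above 0.5 N or contact force between any of the fingers, the arm and link above 0.5 N).
It fails at once if tin or jig block moved more than 20 mm (distance of any of tin, jig from where it was at the start of the episode above 0.02 m).
It fails at once if the scoop is pressed on the chute or its floor with over 6 N (contact force between scoop and chute above 6 N).
It also fails if it takes over 58 s, if anything falls off the work surface, if the arm or the gripper's body presses on something with over 40 N, if the wrist force passes 120 N, or if a joint passes its speed limit or range.

## Working session

There is one attempt and no reset: what is moved stays moved. The work goes in short steps, Python scripts to look and compute and a tool call to move; the robot and the scene stay as the last step left them, time stands still between calls to the robot, and variables do not carry over. Pictures are saved under pics/ and viewed, about 8 in all and at most 12, crops included, and the job is handed in when it is done.

Besides the shell and the picture viewer there is one more tool, called after ">>>" by a JSON object that holds its "op" and its "data". play_rows: Moves the arm, as the interface text tells. Its arguments: {"type":"object","properties":{"increments":{"type":"array","items":{"type":"array"}},"gripper":{"type":"number"},"grip_force":{"type":"number"}},"required":["increments"]}

```bash
mkdir -p pics; ls; python3 - <<'E'
from station import *
import cv2,numpy as np
print(get_obs(), grip_point_offset)
for n in("top","side"):
    d=read_camera(n); np.savez(f"{n}0.npz",**{k:v for k,v in d.items()})
    cv2.imwrite(f"pics/{n}0.png",cv2.resize(d["color"][:,:,::-1],(800,600)))
    print(n,d["intrinsics"].tolist(),d["dist_coeffs"],d["R"].tolist(),d["t"])
E
```

```text
pics
{'t': 0.0, 'q': array([-1.29007507,  0.4777845 ,  0.02237928,  1.55644368, -0.01150231,
        1.10931803, -0.08310925]), 'joint_vel': array([-0.00195511,  0.00155759, -0.00072929,  0.00171562,  0.0002136 ,
        0.00024276,  0.00108643]), 'joint_torque': array([-2.83125846e-04, -5.96459198e+01,  1.60803493e+00, -2.81193942e+01,
        1.25515464e-02,  9.70438414e-03,  4.30124919e-05]), 'eef_pos': array([0.25570244, 0.62405251, 0.23034024]), 'tool_rot': array([-0.58677675,  0.58758211,  0.39347548, -0.39448366]), 'contact_force': array([0.06584222, 0.27779713, 0.43107342]), 'torque': array([ 0.01626281, -0.0143818 ,  0.0212827 ]), 'gripper_width': 1.001835292946719} 0.0187
top [[513.1712335749472, 0.0, 271.3563700194706], [0.0, 513.1712335749472, 201.9147482905843], [0.0, 0.0, 1.0]] [-0.11029355  0.          0.          0.          0.        ] [[0.007181787882429939, -0.9999313217205354, -0.009261412691096461], [-0.9866340772029243, -0.005577902889112709, -0.16285602445501826], [0.16279318052285136, 0.010307222787087194, -0.9866063761874193]] [-0.13667185  0.5760536   1.26357636]
side [[541.6176174810337, 0.0, 281.8238097701547], [0.0, 541.6176174810337, 210.905971648107], [0.0, 0.0, 1.0]] [-0.06456616  0.          0.          0.          0.        ] [[0.9079681524654452, 0.41889060493992397, 0.011157741776473638], [0.19470749099001652, -0.39816184685913536, -0.8964129275384726], [-0.37105636642006085, 0.8160868855696597, -0.44307941516206156]] [-0.43860143 -0.0829545   1.54073534]
```

View pics/top0.png

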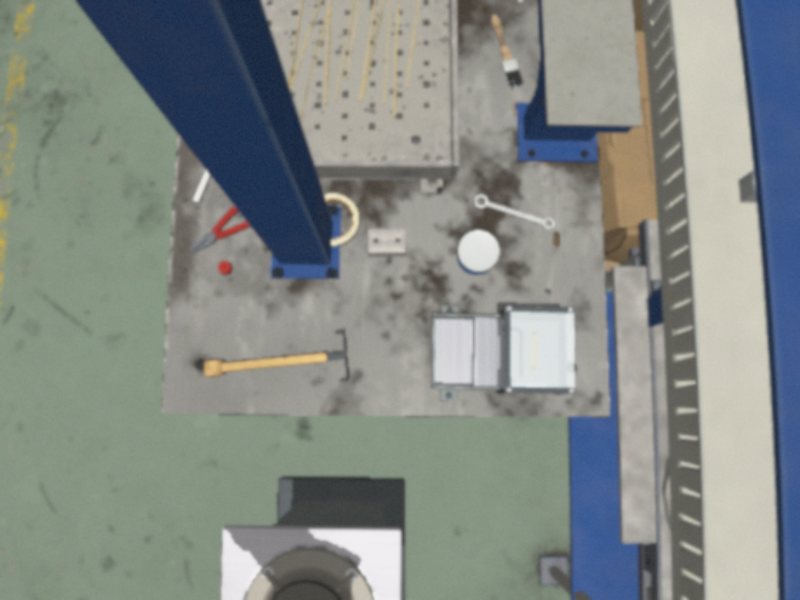

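View pics/side0.png

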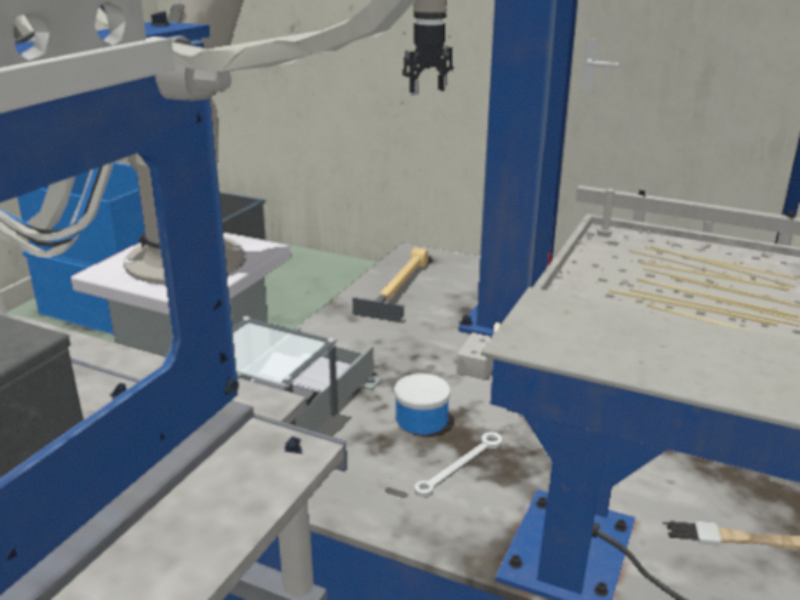

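```bash
cat > h.py <<'E'
import numpy as np,cv2
from scipy.spatial.transform import Rotation as Ro
def load(n): return dict(np.load(n))
def px2w(d,u,v,z):
    p=cv2.undistortPoints(np.array([[[u,v]]],float),d["intrinsics"],d["dist_coeffs"])[0,0]
    r=d["R"].T@np.array([p[0],p[1],1]); c=-d["R"].T@d["t"]
    return c+r*(z-c[2])/r[2]
def w2px(d,X):
    return cv2.projectPoints(np.atleast_2d(X).astype(float),cv2.Rodrigues(d["R"])[0],d["t"],d["intrinsics"],d["dist_coeffs"])[0][:,0]
def depthw(d,u,v):
    z=float(d["range_z"][int(v),int(u)]); p=cv2.undistortPoints(np.array([[[u,v]]],float),d["intrinsics"],d["dist_coeffs"])[0,0]
    return d["R"].T@(np.array([p[0]*z,p[1]*z,z])-d["t"])
E
python3 - <<'E'
from h import *
d=load("top0.npz"); c=d["color"][:,:,::-1]
a=cv2.resize(c[208:282,296:410],None,fx=7,fy=7,interpolation=cv2.INTER_CUBIC)
cv2.imwrite("pics/chute.png",a)
a=cv2.resize(c[222:274,134:250],None,fx=6.8,fy=6.8,interpolation=cv2.INTER_CUBIC)
cv2.imwrite("pics/scoop.png",a)
E
```

```text
(no output)
```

View pics/chute.png

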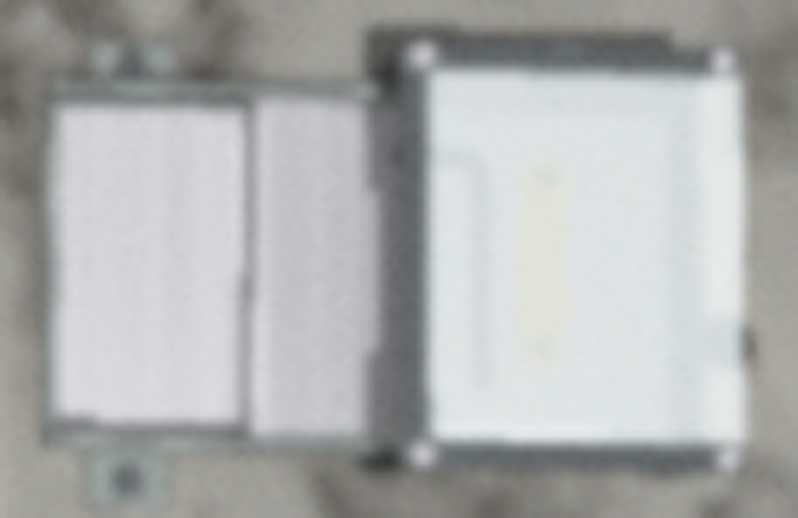

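View pics/scoop.png

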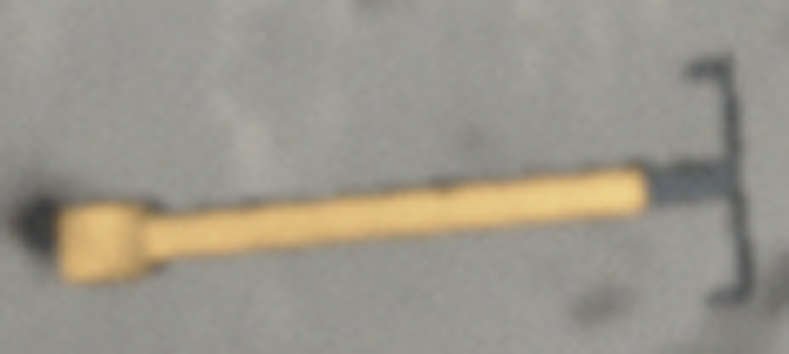

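```bash
python3 - <<'E'
from h import *
from scipy.optimize import least_squares
d=load("top0.npz")
C=lambda cx,cy:((cx+.5)/7-.5+296,(cy+.5)/7-.5+208)
S=lambda cx,cy:((cx+.5)/6.8-.5+134,(cy+.5)/6.8-.5+222)
P=lambda f,cx,cy,z:np.round(px2w(d,*f(cx,cy),z)*1000,1)
for n,cx,cy,z in [("farwallN",50,265,.03),("lip edge",248,120,.04),("lip edge2",246,420,.04),("wall top L",60,88,.046),("wall top L2",370,88,.046),("wall bot",60,440,.046),("wall bot2",370,443,.046),
 ("g front up",403,250,.118),("scr1",423,53,.118),("scr2",723,62,.118),("scr3",423,453,.118),("scr4",728,457,.118),("guard back",743,250,.118)]: print(n,P(C,cx,cy,z))
for z in(.024,.03):
  print("key long top/bot",P(C,484,155,z),P(C,484,390,z),"short end",P(C,440,155,z)); print("link",P(C,545,162,z),P(C,545,366,z))
print("scoop blade top ends",P(S,728,58,.034),P(S,745,298,.034),"low edge mid approx",P(S,740,180,.034))
print("handle front mid top",P(S,645,190,.033),"mid",P(S,400,215,.03),"back",P(S,150,237,.028),"pommel",P(S,62,243,.018))
print("jig",np.round(px2w(d,387*.7,240*.7,.035),3),"tin",np.round(px2w(d,479*.7,249*.7,.05),3))
for f,a in((C,(150,250)),(C,(310,250)),(C,(600,250)),(C,(403,250)),(C,(483,270)),(C,(545,260)),(S,(400,215)),(S,(900,300))): print(a,np.round(depthw(d,*f(*a)),4))
E
```

```text
farwallN [ 467.6 -213.6   30. ]
lip edge [ 520.  -285.4   40. ]
lip edge2 [ 411.3 -283.6   40. ]
wall top L [ 530.6 -216.6   46. ]
wall top L2 [ 531.2 -329.3   46. ]
wall bot [ 403.6 -216.3   46. ]
wall bot2 [ 403.  -327.4   46. ]
g front up [ 466.2 -329.5  118. ]
scr1 [ 534.  -337.6  118. ]
scr2 [ 531.4 -441.5  118. ]
scr3 [ 397.5 -335.3  118. ]
scr4 [ 396.2 -439.3  118. ]
guard back [ 466.5 -446.5  118. ]
key long top/bot [ 509.3 -374.2   24. ] [ 423.  -372.5   24. ] short end [ 509.2 -357.9   24. ]
link [ 506.8 -396.8   24. ] [ 431.8 -395.1   24. ]
key long top/bot [ 508.6 -373.1   30. ] [ 422.7 -371.5   30. ] short end [ 508.6 -356.9   30. ]
link [ 506.1 -395.6   30. ] [ 431.5 -394.    30. ]
scoop blade top ends [505.5 -54.8  34. ] [415.6 -62.5  34. ] low edge mid approx [459.6 -60.   34. ]
handle front mid top [455.7 -24.4  33. ] mid [445.6  68.1  30. ] back [436.4 163.4  28. ] pommel [434.3 199.7  18. ]
jig [ 0.668 -0.131  0.035] tin [ 0.649 -0.297  0.05 ]
(150, 250) [ 0.4755 -0.2523  0.0025]
(310, 250) [ 0.4729 -0.3077  0.0375]
(600, 250) [ 0.4671 -0.3988  0.1096]
(403, 250) [ 0.4739 -0.3433  0.0261]
(483, 270) [ 0.4598 -0.3575  0.114 ]
(545, 260) [ 0.4633 -0.3789  0.114 ]
(400, 215) [0.4457 0.0683 0.0291]
(900, 300) [ 0.4168 -0.1195 -0.0027]
```

```bash
cat >> h.py <<'E'
def Rq(q): return Ro.from_quat([q[1],q[2],q[3],q[0]]).as_matrix()
O=np.array([.4643,-.444,0.]); CX=np.array([.017,1,0]); CX/=np.linalg.norm(CX); CY=np.array([-CX[1],CX[0],0])
E
python3 - <<'E'
from h import *
from station import *
o=get_obs(); R=Rq(o["tool_rot"]); print(R.round(3))
E
```

```text
[[ 0.379 -0.    -0.925]
 [ 0.925 -0.002  0.379]
 [-0.002 -1.    -0.   ]]
```

>>> {"op": "play_rows", "data": {"increments": [[[0, 0, 0], [0, 6.9, 0]], [[0, 0, 0], [0, 6.9, 0]], [[0, 0, 0], [0, 6.9, 0]], [[0, 0, 0], [0, 6.9, 0]], [[0, 0, 0], [0, 6.9, 0]], [[0, 0, 0], [0, 6.9, 0]], [[0, 0, 0], [0, 6.9, 0]], [[0, 0, 0], [0, 6.9, 0]], [[0, 0, 0], [0, 6.9, 0]]], "gripper": 0.0854}}

```text
t: 0.85
eef_pos: [0.2557, 0.6243, 0.2308]
tool_rot: [-0.706, 0.707, 0.032, -0.033]
contact_force: [-1.0, -0.1, -0.4]
gripper_width: 0.999
```

>>> {"op": "play_rows", "data": {"increments": [[[0.009, 0.0073, -0.0353], [0, 0, 0]], [[0.009, 0.0073, -0.0353], [0, 0, 0]], [[0.009, 0.0073, -0.0353], [0, 0, 0]], [[0.009, 0.0073, -0.0353], [0, 0, 0]], [[0.009, 0.0073, -0.0353], [0, 0, 0]], [[0.009, 0.0073, -0.0353], [0, 0, 0]], [[0.009, 0.0073, -0.0353], [0, 0, 0]], [[0.009, 0.0073, -0.0353], [0, 0, 0]], [[0.009, 0.0073, -0.0353], [0, 0, 0]], [[0.009, 0.0073, -0.0353], [0, 0, 0]], [[0.009, 0.0073, -0.0353], [0, 0, 0]], [[0.009, 0.0073, -0.0353], [0, 0, 0]], [[0.009, 0.0073, -0.0353], [0, 0, 0]], [[0.009, 0.0073, -0.0353], [0, 0, 0]], [[0.009, 0.0073, -0.0353], [0, 0, 0]], [[0, 0, 0], [0, 0, 0]]]}}

```text
t: 2.18
eef_pos: [0.443, 0.1034, 0.1209]
tool_rot: [-0.705, 0.708, 0.031, -0.031]
contact_force: [-0.5, -0.3, 0.6]
gripper_width: 1.005
```

```bash
python3 - <<'E'
from h import *
from station import *
o=get_obs(); R=Rq(o["tool_rot"]); print(o["t"],o["eef_pos"],R.round(3).tolist(),o["contact_force"])
d=read_camera("wrist"); np.savez("w1.npz",R0=R,p0=o["eef_pos"],**d)
cv2.imwrite("pics/w1.png",cv2.resize(d["color"][:,:,::-1],(800,600))); print(d["hand_eye"].round(3).tolist())
E
```

```text
2.1833 [0.44295259 0.10340336 0.12092883] [[0.996, -0.001, -0.088], [0.088, -0.003, 0.996], [-0.001, -1.0, -0.003]] [-0.54366251 -0.34572366  0.60234916]
[[1.0, -0.0, -0.0, -0.0], [0.0, -0.329, 0.944, -0.142], [-0.0, -0.944, -0.329, 0.084], [0.0, 0.0, 0.0, 1.0]]
```

View pics/w1.png

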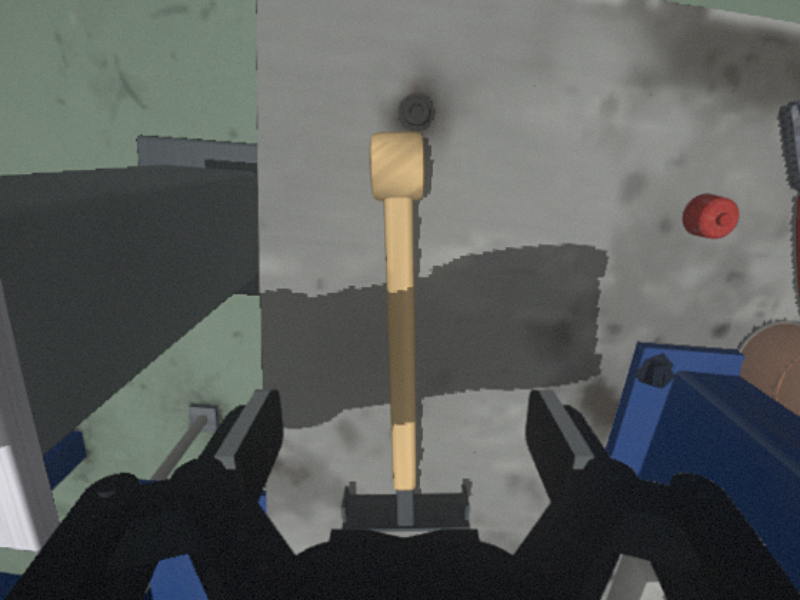

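```bash
cat >> h.py <<'E'
def wpx(d,u,v,z,R,p):
    q=cv2.undistortPoints(np.array([[[u,v]]],float),d["intrinsics"],d["dist_coeffs"])[0,0]
    H=d["hand_eye"]; r=R@H[:3,:3]@np.array([q[0],q[1],1]); c=R@H[:3,3]+p
    return c+r*(z-c[2])/r[2]
E
python3 - <<'E'
from h import *
d=load("w1.npz")
for n,u,v,z in[("hfront",404,490,.033),("hback",399,200,.027),("pommel end",398,135,.03),("bladeL top",345,490,.034),("bladeR top",468,490,.034),("cheekL",349,483,.034),("cheekR",466,480,.034),("blade edge low far",405,527,.0)]: print(n,(wpx(d,u*.7,v*.7,z,d["R0"],d["p0"])*1000).round(1))
E
```

```text
hfront [454.  -24.1  33. ]
hback [434.7 163.3  27. ]
pommel end [431.5 195.6  30. ]
bladeL top [414.8 -26.8  34. ]
bladeR top [496.3 -19.5  34. ]
cheekL [417.2 -20.6  34. ]
cheekR [493.8 -11.3  34. ]
blade edge low far [460.8 -91.8   0. ]
```

>>> {"op": "play_rows", "data": {"increments": [[[-0.0013, 0, 0.0068], [0, -0.8, 0]], [[0, 0.016, 0], [0, 0, 0]], [[0, 0.02, 0], [0, 0, 0]], [[0, 0.02, 0], [0, 0, 0]], [[0, 0.02, 0], [0, 0, 0]], [[0, 0.02, 0], [0, 0, 0]], [[0, 0.012, 0], [0, 0, 0]], [[0, 0.007, 0], [0, 0, 0]], [[0, 0, 0], [0, 0, 0]]]}}

```text
t: 2.98
eef_pos: [0.439, 0.1192, 0.0057]
tool_rot: [0.706, -0.706, -0.04, 0.042]
contact_force: [-0.2, -0.7, 1.5]
gripper_width: 0.999
```

>>> {"op": "play_rows", "data": {"increments": [[[0, 0, 0], [0, 0, 0]], [[0, 0, 0], [0, 0, 0]], [[0, 0, 0], [0, 0, 0]], [[0, 0, 0], [0, 0, 0]], [[0, 0, 0], [0, 0, 0]], [[0, 0, 0], [0, 0, 0]], [[0, 0, 0], [0, 0, 0]], [[0, 0, 0], [0, 0, 0]]], "gripper": 0.0, "grip_force": 100}}

```text
t: 3.65
eef_pos: [0.4404, 0.1177, 0.0075]
tool_rot: [0.706, -0.706, -0.039, 0.039]
contact_force: [-1.4, 0.2, 9.1]
gripper_width: 0.165
```

>>> {"op": "play_rows", "data": {"increments": [[[0, -0.01, 0], [0, 0, 0]], [[0, -0.02, 0], [0, 0, 0]], [[0, -0.025, 0], [0, 0, 0]], [[0, -0.025, 0], [0, 0, 0]], [[0, -0.025, 0], [0, 0, 0]], [[0, -0.02, 0], [0, 0, 0]], [[0, 0, 0], [0, 3.5, 0]], [[0, 0, 0], [0, 3.4, 0]], [[0, 0, 0], [4, 0, 0]], [[0, 0, 0], [4, 0, 0]], [[0, 0, 0], [4, 0, 0]], [[0, 0, 0], [0, 0, 0]], [[0, 0, 0], [0, 0, 0]]]}}

```text
t: 4.73
eef_pos: [0.4399, 0.1162, 0.1319]
tool_rot: [0.777, -0.63, 0.004, -0.004]
contact_force: [-0.1, -0.8, -1.6]
gripper_width: 0.166
```

```bash
cat > look.py <<'E'
from h import *
from station import *
import sys
o=get_obs(); R=Rq(o["tool_rot"]); print(o["t"],o["eef_pos"].round(4),R.round(3).tolist(),o["contact_force"].round(2),o["torque"].round(2))
E
cat look.py - > l2.py <<'E'
d=read_camera("wrist"); e=read_camera("top"); s=read_camera("side")
np.savez("w2.npz",R0=R,p0=o["eef_pos"],**d); np.savez("top2.npz",**e); np.savez("side2.npz",**s)
a=cv2.resize(d["color"][:,:,::-1][210:],(800,300)); 
uv=w2px(e,o["eef_pos"]-R[:,2]*.1)[0].astype(int); us=w2px(s,o["eef_pos"]-R[:,2]*.1)[0].astype(int); print(uv,us)
f=lambda c,u,v:cv2.resize(c["color"][:,:,::-1][max(v-37,0):v+38,u-50:u+50],(400,300),interpolation=cv2.INTER_CUBIC)
cv2.imwrite("pics/g2.png",np.vstack([a,np.hstack([f(e,*uv),f(s,*us)])]))
E
python3 l2.py
```

```text
4.7333 [0.4399 0.1162 0.1319] [[1.0, 0.002, 0.012], [-0.012, 0.206, 0.978], [-0.001, -0.978, 0.206]] [-0.11 -0.76 -1.63] [-0.17  0.01  0.03]
[207 254] [269 168]
```

View pics/g2.png

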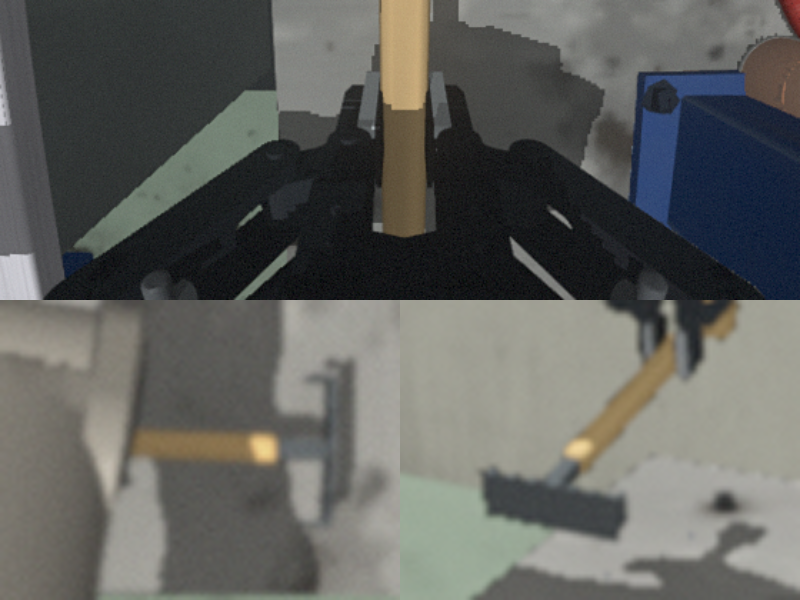

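```bash
cat > fit.py <<'E'
from h import *
from scipy.optimize import least_squares
s=load("side2.npz"); e=load("top2.npz"); w=load("w2.npz"); R=w["R0"];p=w["p0"]
U=lambda c,cx,cy,ox:((cx-ox+.5)/4-.5+c[0]-50,(cy-300+.5)/4-.5+c[1]-37)
obs=np.array([U((269,168),a,b,400) for a,b in((486,470),(487,508),(617,538),(625,498))])
obt=np.array([U((207,254),a,b,0) for a,b in((331,364),(326,521))])
# scoop pts: y=+45 is world -x (chute CY)
def model(v):
    pitch,yaw,d,lat,h=v
    # scoop->tool nominal: scoop x=tool z, scoop y=-tool x, scoop z=-tool y
    B=np.column_stack([R[:,2],-R[:,0],-R[:,1]])
    Rs=B@Ro.from_euler("zy",[yaw,pitch]).as_matrix()
    g=p-R[:,1]*h
    return Rs,g-Rs@np.array([d,lat,26-8*d*1000/240])if 0 else g-Rs@np.array([d,lat,.026-d*8/240])
def res(v,full=True):
    Rs,E=model(v)
    P=[E+Rs@np.array(q) for q in((-.0015,-.045,.034),(-.0015,-.045,0),(-.0015,.045,0),(-.0015,.045,.034))]
    a=w2px(s,P)
    b=w2px(e,[P[0],P[3]])
    return a,b,E,Rs
def f(v):
    a,b,E,Rs=res(v)
    # try both corner orders
    return np.r_[(a[ORD]-obs).ravel(),(b[:,1]-obt[:,1]),(v[0])/.03,v[1]/.02,(v[2]-.1775)/.003,v[3]/.002,(v[4]-.015)/.003]
for ORD in([0,1,2,3],[3,2,1,0]):
    r=least_squares(f,[0,0,.1775,0,.015])
    a,b,E,Rs=res(r.x); print(r.cost,r.x.round(4),np.degrees(r.x[:2]).round(2),(E*1000).round(1),Rs[:,0].round(3)); print((a[ORD]-obs).round(1).tolist(),(b-obt).round(1).tolist())
E
python3 fit.py
```

```text
2303.4707479060826 [-0.0254 -0.1422  0.1579  0.0162  0.0074] [-1.45 -8.15] [431.8 -34.8  82.4] [0.153 0.961 0.229]
[[30.4, 7.2], [31.6, 9.3], [-31.0, -7.9], [-34.9, -9.3]] [[-2.9, 6.1], [-8.0, 4.2]]
7.7090205365500735 [0.0009 0.0206 0.175  0.0017 0.0151] [0.05 1.18] [443.2 -54.   91. ] [-0.009  0.979  0.206]
[[-1.2, -0.7], [0.3, 1.6], [1.5, 0.6], [-1.7, -1.4]] [[1.6, 0.6], [2.6, -0.6]]
```

>>> {"op": "play_rows", "data": {"increments": [[[0.0036, -0.0022, -0.0276], [0, 0.8, 0]], [[0.0036, -0.0022, -0.0276], [0, 0, 0]], [[0.0036, -0.0022, -0.0276], [0, 0, 0]], [[0.0036, -0.0022, -0.0276], [0, 0, 0]], [[0.0036, -0.0022, -0.0276], [0, 0, 0]], [[0.0036, -0.0022, -0.0276], [0, 0, 0]], [[0.0036, -0.0022, -0.0276], [0, 0, 0]], [[0.0036, -0.0022, -0.0276], [0, 0, 0]], [[0, 0, 0], [0, 0, 0]]]}}

```text
t: 5.63
eef_pos: [0.4652, -0.1075, 0.1028]
tool_rot: [0.776, -0.631, 0.009, -0.009]
contact_force: [0.3, -0.0, -1.4]
gripper_width: 0.164
```

```bash
sed -i 's/w2.npz/w3.npz/;s/top2/top3/;s/side2/side3/' l2.py; python3 - <<'E'
s=open('l2.py').read()
i=s.index("a=cv2"); s=s[:i]+'''
f=lambda c,u,v:cv2.resize(c["color"][:,:,::-1][v:v+75,u:u+100],(800,600),interpolation=cv2.INTER_CUBIC)
cv2.imwrite("pics/t3.png",f(e,285,205)); cv2.imwrite("pics/s3.png",f(s,160,210))
E=o["eef_pos"]-R[:,2]*.175+R[:,1]*.006; print(E,w2px(e,E),w2px(s,E))
'''
open('l2.py','w').write(s)
E
python3 l2.py
```

```text
5.6333 [ 0.4652 -0.1075  0.1028] [[1.0, 0.003, 0.026], [-0.026, 0.203, 0.979], [-0.002, -0.979, 0.203]] [ 0.34 -0.   -1.44] [-0.2  -0.   -0.03]
[ 0.4606727  -0.27759447  0.06138286] [[329.03325174 247.32355582]] [[215.93805992 241.07812637]]
```

View pics/t3.png

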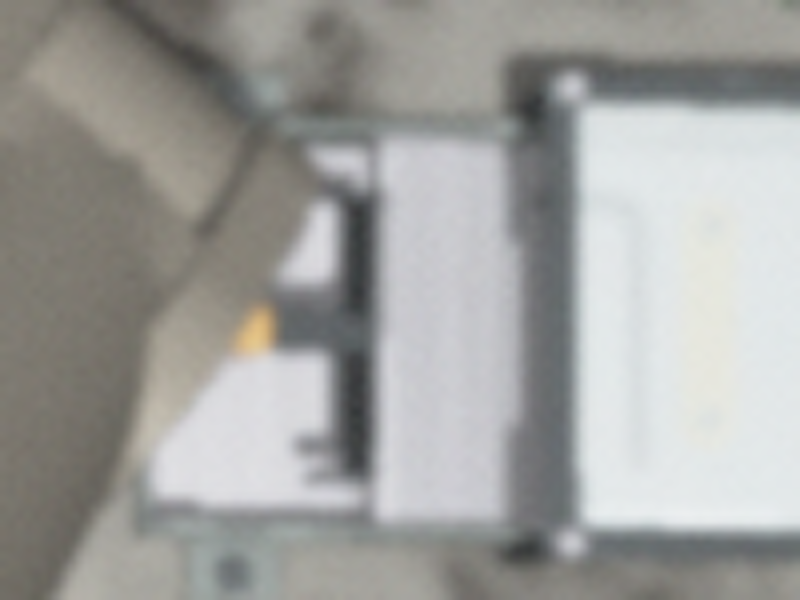

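View pics/s3.png

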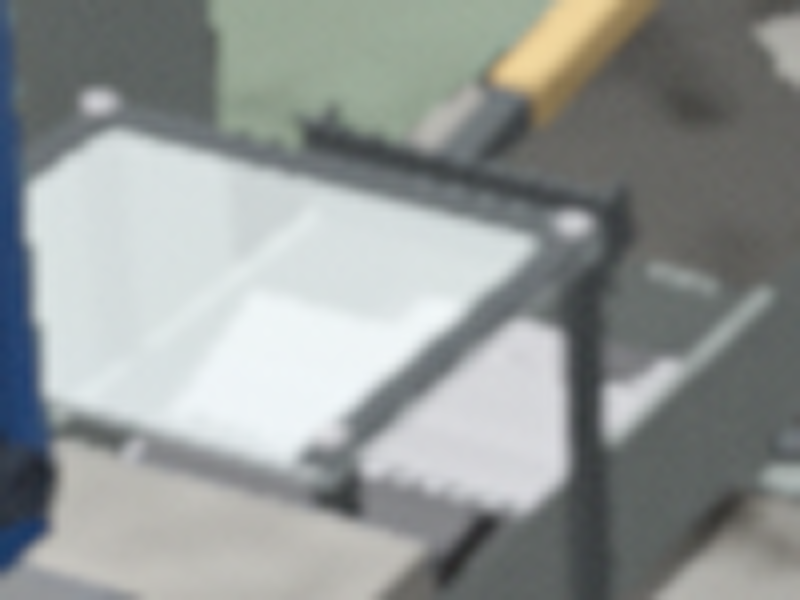

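```bash
python3 - <<'E'
from h import *
d=load("top3.npz")
P=lambda cx,cy,z:(px2w(d,285+(cx+.5)/8-.5,205+(cy+.5)/8-.5,z)*1000).round(1)
for z in(.061,.095): print(z,P(370,187,z),P(366,475,z),P(340,475,z))
print("tang",P(310,322,.09),"lip",P(374,150,.04),P(372,505,.04),"wall",P(450,128,.046),P(450,522,.046))
w=load("w3.npz");R=w["R0"];p=w["p0"]
Rs=np.column_stack([R[:,2],-R[:,0],-R[:,1]])
E=p-R[:,1]*.0151-Rs@np.array([.175,.0,.0202])
for yaw in(0,.0206):
  M=Rs@Ro.from_euler("z",yaw).as_matrix(); E=p-R[:,1]*.0151-M@np.array([.175,.0017,.0202]); print((E*1000).round(1),[ (((w2px(d,E+M@np.array(q))[0]-[285,205])*8).round(0)).tolist() for q in((-.0015,-.045,.034),(-.0015,.045,.034),(.0,-.045,0),(.0,.045,0),(0.04,0,.03))])
E
```

```text
0.061 [ 509.3 -282.6   61. ] [ 419.5 -280.5   61. ] [ 419.4 -272.4   61. ]
0.095 [ 505.4 -278.9   95. ] [ 418.  -276.9   95. ] [ 418. -269.   95.]
tang [ 464.6 -260.8   90. ] lip [ 523.6 -286.2   40. ] [ 411.  -284.5   40. ] wall [ 530.  -309.8   46. ] [ 405.5 -308.3   46. ]
[ 462.4 -277.8   62.3] [[394.0, 178.0], [389.0, 474.0], [356.0, 189.0], [351.0, 478.0], [257.0, 320.0]]
[ 466.  -277.8   62.3] [[391.0, 166.0], [392.0, 462.0], [353.0, 178.0], [354.0, 466.0], [257.0, 311.0]]
```

>>> {"op": "play_rows", "data": {"increments": [[[0.0015, -0.0001, -0.0105], [0, 0, 0]], [[0.0015, -0.0001, -0.0105], [0, 0, 0]], [[0.0015, -0.0002, -0.0105], [0, 0, 0]], [[0.0001, -0.0005, -0.0101], [0, 0, 0]], [[0.0001, -0.0005, -0.0101], [0, 0, 0]], [[0.0001, -0.0006, -0.0101], [0, 0, 0]], [[0.0002, -0.0006, -0.0101], [0, 0, 0]], [[0, 0, 0], [0, 0, 0]]]}}

```text
t: 6.45
eef_pos: [0.4675, -0.1765, 0.0904]
tool_rot: [0.777, -0.63, 0.009, -0.009]
contact_force: [-0.2, -0.7, -1.9]
gripper_width: 0.165
```

>>> {"op": "play_rows", "data": {"increments": [[[0.0001, -0.001, -0.01], [0, 0, 0]], [[0.0001, -0.001, -0.01], [0, 0, 0]], [[0, -0.0011, -0.01], [0, 0, 0]], [[0.0001, -0.0011, -0.01], [0, 0, 0]], [[0.0001, -0.0013, -0.009], [0, 0, 0]], [[0.0001, -0.0013, -0.009], [0, 0, 0]], [[0, -0.0013, -0.009], [0, 0, 0]], [[0.0001, -0.0014, -0.0086], [0, 0, 0]], [[0, 0, 0], [0, 0, 0]], [[0, 0, 0], [0, 0, 0]], [[0, 0, 0], [0, 0, 0]]]}}

```text
t: 7.37
eef_pos: [0.4667, -0.249, 0.0841]
tool_rot: [0.777, -0.629, 0.008, -0.007]
contact_force: [-0.0, -0.5, -1.7]
gripper_width: 0.162
```

```bash
sed -i 's/w3.npz/w4.npz/;s/top3/top4/;s/side3/side4/;s/t3.png/t4.png/;s/s3.png/s4.png/' l2.py; python3 l2.py
```

```text
7.3667 [ 0.4667 -0.249   0.0841] [[1.0, 0.001, 0.022], [-0.022, 0.209, 0.978], [-0.003, -0.978, 0.209]] [-0.01 -0.47 -1.7 ] [-0.1  -0.02  0.02]
[ 0.4629055  -0.41884191  0.04173641] [[383.75695204 247.20727571]] [[178.40765497 283.95733716]]
```

View pics/t4.png

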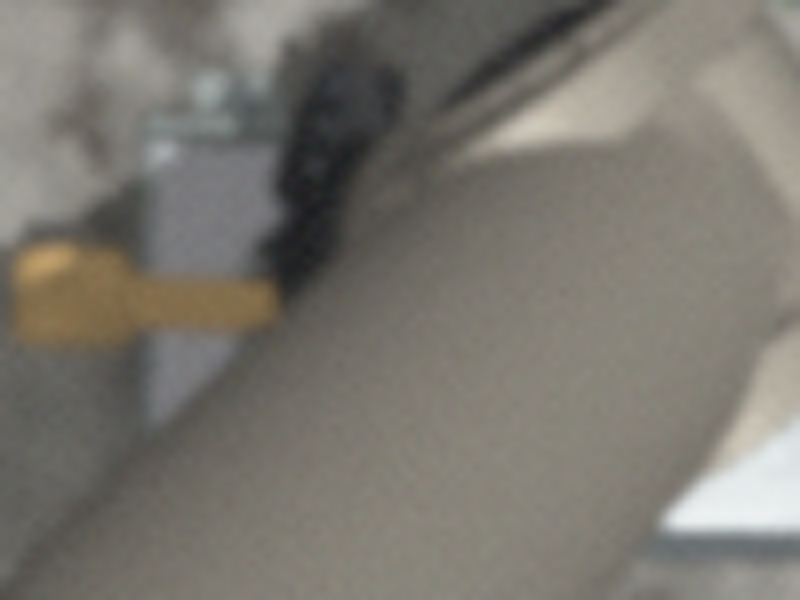

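>>> {"op": "play_rows", "data": {"increments": [[[0.0001, 0.0007, -0.0034], [0, 0, 0]], [[0.0001, 0.0008, -0.0034], [0, 0, 0]], [[0, 0.002, -0.0004], [0, 0, 0]], [[0, 0.002, -0.0004], [0, 0, 0]], [[0, 0.002, -0.0004], [0, 0, 0]], [[0, 0, 0], [0, 0, 0]], [[0, 0, 0], [0, 0, 0]]]}}

```text
t: 8.1
eef_pos: [0.4666, -0.2556, 0.0749]
tool_rot: [0.777, -0.629, 0.008, -0.007]
contact_force: [0.0, -0.4, -1.7]
gripper_width: 0.163
```

```bash
cat > st.py <<'E'
from h import *
from station import *
o=get_obs(); R=Rq(o["tool_rot"]); p=o["eef_pos"]
print("t%.2f"%o["t"],(p*1000).round(1),"F",o["contact_force"].round(2),"T",o["torque"].round(3),"jt",o["joint_torque"].round(2),"tilt",np.degrees(np.arcsin(R[2,2])).round(2),"az",R[:,2].round(3),"chx",((p-[.002,.1655,.041]-O)@CX*1000).round(1),"Ez",(p[2]*1000-41).round(1))
E
python3 st.py
```

```text
t8.10 [ 466.6 -255.6   74.9] F [ 0.03 -0.43 -1.74] T [-0.196 -0.027 -0.092] jt [ 3.000e-02 -5.123e+01  7.750e+00 -1.891e+01 -3.600e-01  6.700e-01
  1.000e-02] tilt 12.02 az [0.022 0.978 0.208] chx 22.9 Ez 33.9
```

>>> {"op": "play_rows", "data": {"increments": [[[0, 0.001, -0.0002], [0, 0, 0]], [[0, 0.001, -0.0002], [0, 0, 0]], [[0, 0.001, -0.0002], [0, 0, 0]], [[0, 0, 0], [0, 0, 0]], [[0, 0, 0], [0, 0, 0]]]}}

```text
t: 8.52
eef_pos: [0.4667, -0.2557, 0.0721]
tool_rot: [0.777, -0.629, 0.008, -0.008]
contact_force: [-0.1, -1.2, -1.8]
gripper_width: 0.164
```

>>> {"op": "play_rows", "data": {"increments": [[[0, 0.001, -0.0002], [0, 0, 0]], [[0, 0, 0], [0, 0, 0]], [[0, 0, 0], [0, 0, 0]]]}}

```text
t: 8.77
eef_pos: [0.4667, -0.2557, 0.0711]
tool_rot: [0.777, -0.629, 0.008, -0.008]
contact_force: [0.6, -0.3, -2.3]
gripper_width: 0.163
```

>>> {"op": "play_rows", "data": {"increments": [[[0, 0.001, -0.0002], [0, 0, 0]], [[0, 0, 0], [0, 0, 0]], [[0, 0, 0], [0, 0, 0]]]}}

```text
t: 9.02
eef_pos: [0.4667, -0.2557, 0.07]
tool_rot: [0.777, -0.629, 0.008, -0.008]
contact_force: [-0.2, -0.2, -1.6]
gripper_width: 0.163
```

```bash
python3 st.py
```

```text
t9.02 [ 466.7 -255.7   70. ] F [-0.2  -0.21 -1.57] T [-0.128  0.017  0.006] jt [ -0.   -51.66   7.81 -18.73  -0.35   0.68   0.  ] tilt 12.0 az [0.022 0.978 0.208] chx 22.8 Ez 29.0
```

>>> {"op": "play_rows", "data": {"increments": [[[0, 0.001, -0.0002], [0, 0, 0]], [[0, 0, 0], [0, 0, 0]], [[0, 0, 0], [0, 0, 0]]]}}

```text
t: 9.27
eef_pos: [0.4667, -0.2557, 0.069]
tool_rot: [0.777, -0.629, 0.008, -0.008]
contact_force: [0.8, 0.7, -1.8]
gripper_width: 0.164
```

```bash
python3 st.py
```

```text
t9.27 [ 466.7 -255.7   69. ] F [ 0.84  0.7  -1.83] T [-0.154  0.004 -0.046] jt [ -0.   -51.71   7.82 -18.67  -0.35   0.68   0.  ] tilt 12.0 az [0.022 0.978 0.208] chx 22.8 Ez 28.0
```

>>> {"op": "play_rows", "data": {"increments": [[[0, 0.001, -0.0002], [0, 0, 0]], [[0, 0, 0], [0, 0, 0]], [[0, 0, 0], [0, 0, 0]]]}}

```text
t: 9.52
eef_pos: [0.4667, -0.2557, 0.068]
tool_rot: [0.777, -0.629, 0.008, -0.008]
contact_force: [-0.7, -0.1, -1.6]
gripper_width: 0.164
```

>>> {"op": "play_rows", "data": {"increments": [[[0, 0.0005, -0.0001], [0, 0, 0]], [[0, 0, 0], [0, 0, 0]], [[0, 0, 0], [0, 0, 0]]]}}

```text
t: 9.77
eef_pos: [0.4667, -0.2557, 0.0675]
tool_rot: [0.777, -0.629, 0.008, -0.008]
contact_force: [-0.6, -0.6, -1.9]
gripper_width: 0.166
```

```bash
python3 st.py
```

```text
t9.77 [ 466.7 -255.7   67.5] F [-0.6  -0.61 -1.87] T [-0.127  0.017 -0.029] jt [  0.   -51.8    7.83 -18.6   -0.35   0.68   0.  ] tilt 12.0 az [0.022 0.978 0.208] chx 22.8 Ez 26.5
```

>>> {"op": "play_rows", "data": {"increments": [[[0, 0.001, -0.0002], [0, 0, 0]], [[0, 0, 0], [0, 0, 0]], [[0, 0, 0], [0, 0, 0]]]}}

```text
t: 10.02
eef_pos: [0.4667, -0.2556, 0.0664]
tool_rot: [0.777, -0.629, 0.008, -0.008]
contact_force: [-0.5, -1.6, -1.9]
gripper_width: 0.163
```

>>> {"op": "play_rows", "data": {"increments": [[[0, 0.0005, -0.0001], [0, 0, 0]], [[0, 0, 0], [0, 0, 0]], [[0, 0, 0], [0, 0, 0]]]}}

```text
t: 10.27
eef_pos: [0.4667, -0.2556, 0.066]
tool_rot: [0.777, -0.629, 0.008, -0.008]
contact_force: [-0.2, -0.4, -1.7]
gripper_width: 0.161
```

```bash
python3 st.py
```

```text
t10.27 [ 466.7 -255.6   66. ] F [-0.17 -0.41 -1.65] T [-0.18   0.03  -0.035] jt [  0.   -51.89   7.84 -18.52  -0.34   0.68   0.  ] tilt 12.01 az [0.022 0.978 0.208] chx 22.9 Ez 25.0
```

>>> {"op": "play_rows", "data": {"increments": [[[0, 0.001, -0.0002], [0, 0, 0]], [[0, 0, 0], [0, 0, 0]], [[0, 0, 0], [0, 0, 0]]]}}

```text
t: 10.52
eef_pos: [0.4667, -0.2556, 0.0649]
tool_rot: [0.777, -0.629, 0.008, -0.008]
contact_force: [-0.1, 0.0, -2.4]
gripper_width: 0.164
```

>>> {"op": "play_rows", "data": {"increments": [[[0, 0.0005, -0.0001], [0, 0, 0]], [[0, 0, 0], [0, 0, 0]], [[0, 0, 0], [0, 0, 0]]]}}

```text
t: 10.77
eef_pos: [0.4667, -0.2556, 0.0645]
tool_rot: [0.777, -0.629, 0.008, -0.008]
contact_force: [-0.2, -0.3, -1.2]
gripper_width: 0.16
```

```bash
python3 st.py
```

```text
t10.77 [ 466.7 -255.6   64.5] F [-0.23 -0.25 -1.19] T [-0.186 -0.005  0.011] jt [ -0.   -51.97   7.84 -18.44  -0.34   0.68   0.  ] tilt 12.0 az [0.022 0.978 0.208] chx 22.9 Ez 23.5
```

>>> {"op": "play_rows", "data": {"increments": [[[0, 0.001, -0.0002], [0, 0, 0]], [[0, 0, 0], [0, 0, 0]], [[0, 0, 0], [0, 0, 0]]]}}

```text
t: 11.02
eef_pos: [0.4667, -0.2556, 0.0634]
tool_rot: [0.777, -0.629, 0.008, -0.008]
contact_force: [-0.5, 0.4, -1.6]
gripper_width: 0.158
```

>>> {"op": "play_rows", "data": {"increments": [[[0, 0.0005, -0.0001], [0, 0, 0]], [[0, 0, 0], [0, 0, 0]]]}}

```text
t: 11.18
eef_pos: [0.4667, -0.2556, 0.0629]
tool_rot: [0.777, -0.629, 0.008, -0.008]
contact_force: [-0.7, -0.8, -0.8]
gripper_width: 0.163
```

```bash
python3 st.py
```

```text
t11.18 [ 466.7 -255.6   62.9] F [-0.67 -0.8  -0.81] T [-0.175 -0.019 -0.011] jt [ 4.000e-02 -5.201e+01  7.860e+00 -1.827e+01 -3.500e-01  7.200e-01
 -1.000e-02] tilt 12.0 az [0.022 0.978 0.208] chx 22.9 Ez 21.9
```

>>> {"op": "play_rows", "data": {"increments": [[[0, 0, 0], [0, 0, 0]], [[0, 0, 0], [0, 0, 0]]]}}

```text
t: 11.35
eef_pos: [0.4668, -0.2556, 0.063]
tool_rot: [0.777, -0.629, 0.008, -0.008]
contact_force: [0.7, 0.2, -1.5]
gripper_width: 0.166
```

```bash
python3 st.py
```

```text
t11.35 [ 466.8 -255.6   63. ] F [ 0.74  0.18 -1.54] T [-0.166 -0.048 -0.02 ] jt [ 0.000e+00 -5.201e+01  7.840e+00 -1.831e+01 -3.400e-01  7.100e-01
 -1.000e-02] tilt 12.0 az [0.022 0.978 0.208] chx 22.9 Ez 22.0
```

>>> {"op": "play_rows", "data": {"increments": [[[0, 0.0006, -0.0001], [0, 0, 0]], [[0, 0, 0], [0, 0, 0]], [[0, 0, 0], [0, 0, 0]]]}}

```text
t: 11.6
eef_pos: [0.4668, -0.2556, 0.0623]
tool_rot: [0.777, -0.629, 0.008, -0.008]
contact_force: [-0.1, 1.0, -0.9]
gripper_width: 0.159
```

```bash
python3 st.py
```

```text
t11.60 [ 466.8 -255.6   62.3] F [-0.07  0.96 -0.86] T [-0.21   0.    -0.018] jt [  0.08 -51.68   7.82 -18.15  -0.34   0.69  -0.  ] tilt 12.0 az [0.022 0.978 0.208] chx 22.9 Ez 21.3
```

>>> {"op": "play_rows", "data": {"increments": [[[0, 0.0006, -0.0001], [0, 0, 0]], [[0, 0, 0], [0, 0, 0]], [[0, 0, 0], [0, 0, 0]]]}}

```text
t: 11.85
eef_pos: [0.4668, -0.2555, 0.0618]
tool_rot: [0.777, -0.629, 0.008, -0.008]
contact_force: [0.6, -0.2, 0.4]
gripper_width: 0.162
```

```bash
python3 st.py
```

```text
t11.85 [ 466.8 -255.5   61.8] F [ 0.64 -0.18  0.4 ] T [-0.121 -0.058  0.009] jt [  0.23 -51.34   7.88 -18.02  -0.32   0.64  -0.  ] tilt 12.0 az [0.022 0.978 0.208] chx 23.0 Ez 20.8
```

>>> {"op": "play_rows", "data": {"increments": [[[0, 0.0005, 0.003], [0, 0, 0]], [[0, 0.0005, 0.004], [0, 0, 0]], [[0, 0.0004, 0.003], [0, 0, 0]], [[0, 0, 0], [0, 0, 0]], [[0, 0, 0], [0, 0, 0]]]}}

```text
t: 12.27
eef_pos: [0.467, -0.2447, 0.0625]
tool_rot: [0.777, -0.629, 0.008, -0.007]
contact_force: [-0.8, 0.5, 0.3]
gripper_width: 0.158
```

```bash
python3 st.py
```

```text
t12.27 [ 467.  -244.7   62.5] F [-0.81  0.45  0.33] T [-0.105  0.022  0.049] jt [ 3.800e-01 -5.047e+01  7.850e+00 -1.790e+01 -2.700e-01  5.100e-01
 -3.000e-02] tilt 12.05 az [0.021 0.978 0.209] chx 33.8 Ez 21.5
```

```bash
cat >> st.py <<'E'
L=[]
for i in range(4):
    read_camera("side"); q=get_obs(); L.append(np.r_[q["contact_force"],q["torque"][0]])
print("avg",np.mean(L,0).round(2),np.std(L,0).round(2))
E
python3 st.py
```

```text
t12.27 [ 467.  -244.7   62.5] F [-0.81  0.45  0.33] T [-0.105  0.022  0.049] jt [ 3.800e-01 -5.047e+01  7.850e+00 -1.790e+01 -2.700e-01  5.100e-01
 -3.000e-02] tilt 12.05 az [0.021 0.978 0.209] chx 33.8 Ez 21.5
avg [-0.62  1.25  0.56 -0.14] [0.54 0.73 0.15 0.01]
```

>>> {"op": "play_rows", "data": {"increments": [[[0, 0.0005, 0.003], [0, 0, 0]], [[0, 0.0005, 0.004], [0, 0, 0]], [[0, 0.0005, 0.004], [0, 0, 0]], [[0, 0, 0], [0, 0, 0]]]}}

```text
t: 12.8
eef_pos: [0.4672, -0.2335, 0.0633]
tool_rot: [0.777, -0.629, 0.008, -0.007]
contact_force: [0.3, 0.5, 0.4]
gripper_width: 0.16
```

```bash
python3 st.py
```

```text
t12.80 [ 467.2 -233.5   63.3] F [0.26 0.48 0.35] T [-0.195  0.022 -0.021] jt [-3.000e-02 -4.984e+01  7.230e+00 -1.770e+01 -4.100e-01  6.800e-01
 -2.000e-02] tilt 12.03 az [0.021 0.978 0.208] chx 45.0 Ez 22.3
avg [-0.53  1.87  1.3  -0.13] [0.15 0.42 0.67 0.04]
```

>>> {"op": "play_rows", "data": {"increments": [[[0, -0.0002, 0.003], [0, 0, 0]], [[0, 0.0005, 0.004], [0, 0, 0]], [[0, 0.0005, 0.004], [0, 0, 0]], [[0, 0, 0], [0, 0, 0]]]}}

```text
t: 13.33
eef_pos: [0.4674, -0.2226, 0.0648]
tool_rot: [0.777, -0.629, 0.008, -0.007]
contact_force: [-0.8, 0.4, 0.0]
gripper_width: 0.161
```

```bash
python3 st.py
```

```text
t13.33 [ 467.4 -222.6   64.8] F [-0.84  0.44  0.03] T [-0.175  0.044 -0.051] jt [-2.000e-02 -4.939e+01  7.140e+00 -1.781e+01 -3.900e-01  6.100e-01
 -2.000e-02] tilt 12.03 az [0.022 0.978 0.208] chx 56.0 Ez 23.8
avg [-0.01  1.2   0.63 -0.16] [0.43 0.35 0.31 0.03]
```

>>> {"op": "play_rows", "data": {"increments": [[[0, 0.0004, 0.003], [0, 0, 0]], [[0, 0.0005, 0.004], [0, 0, 0]], [[0, 0.0005, 0.004], [0, 0, 0]], [[0, 0.0005, 0.004], [0, 0, 0]], [[0, 0, 0], [0, 0, 0]]]}}

```text
t: 13.95
eef_pos: [0.4678, -0.2074, 0.0661]
tool_rot: [0.777, -0.629, 0.008, -0.007]
contact_force: [-0.3, 1.3, 1.0]
gripper_width: 0.16
```

```bash
python3 st.py
```

```text
t13.95 [ 467.8 -207.4   66.1] F [-0.29  1.29  0.96] T [-0.244  0.038 -0.019] jt [-9.000e-02 -4.841e+01  6.810e+00 -1.756e+01 -4.200e-01  6.600e-01
 -3.000e-02] tilt 12.04 az [0.021 0.978 0.209] chx 71.1 Ez 25.1
avg [-0.58  1.35  0.55 -0.15] [0.29 0.03 0.26 0.03]
```

>>> {"op": "play_rows", "data": {"increments": [[[0, 0.0004, 0.003], [0, 0, 0]], [[0, 0.0005, 0.004], [0, 0, 0]], [[0, 0.0005, 0.004], [0, 0, 0]], [[0, 0.0005, 0.004], [0, 0, 0]], [[0, 0, 0], [0, 0, 0]]]}}

```text
t: 14.57
eef_pos: [0.4681, -0.1924, 0.0674]
tool_rot: [0.777, -0.629, 0.008, -0.007]
contact_force: [0.5, 0.1, 1.3]
gripper_width: 0.162
```

```bash
python3 st.py
```

```text
t14.57 [ 468.1 -192.4   67.4] F [0.53 0.14 1.28] T [-0.36  -0.032 -0.051] jt [-1.800e-01 -4.751e+01  6.450e+00 -1.734e+01 -4.600e-01  7.300e-01
 -3.000e-02] tilt 12.03 az [0.021 0.978 0.208] chx 86.1 Ez 26.4
avg [ 0.26  1.29  1.44 -0.17] [0.74 0.31 0.29 0.06]
```

>>> {"op": "play_rows", "data": {"increments": [[[0, 0.0, 0.003], [0, 0, 0]], [[0, 0.0005, 0.004], [0, 0, 0]], [[0, 0.0005, 0.004], [0, 0, 0]], [[0, 0, 0], [0, 0, 0]]]}}

```text
t: 15.1
eef_pos: [0.4683, -0.1816, 0.0686]
tool_rot: [0.777, -0.629, 0.008, -0.007]
contact_force: [-0.0, 1.2, 1.9]
gripper_width: 0.163
```

```bash
sed -i 's/w4.npz/w5.npz/;s/top4/top5/;s/side4/side5/;s/t4.png/t5.png/;s/s4.png/s5.png/' l2.py; python3 l2.py; python3 st.py; python3 -c "
import cv2,numpy as np
a=cv2.imread('pics/t5.png');b=cv2.imread('pics/s5.png')
cv2.imwrite('pics/c5.png',np.vstack([cv2.resize(a[:,300:],(400,480)),])if 0 else np.hstack([cv2.resize(a,(400,300)),cv2.resize(b,(400,300))]))"
```

```text
15.1 [ 0.4683 -0.1816  0.0686] [[1.0, 0.001, 0.022], [-0.021, 0.208, 0.978], [-0.003, -0.978, 0.208]] [-0.03  1.2   1.87] [-0.36 -0.01 -0.01]
[ 0.46453952 -0.35142696  0.02625277] [[356.37296927 246.95837571]] [[199.13801369 273.4698517 ]]
t15.25 [ 468.3 -181.6   68.6] F [-0.51  2.19  0.48] T [-0.167 -0.007  0.021] jt [  0.54 -46.75   6.99 -17.42  -0.28   0.44  -0.  ] tilt 12.06 az [0.021 0.978 0.209] chx 96.9 Ez 27.6
avg [ 0.19  1.55  1.17 -0.14] [0.71 0.6  0.29 0.03]
```

View pics/c5.png

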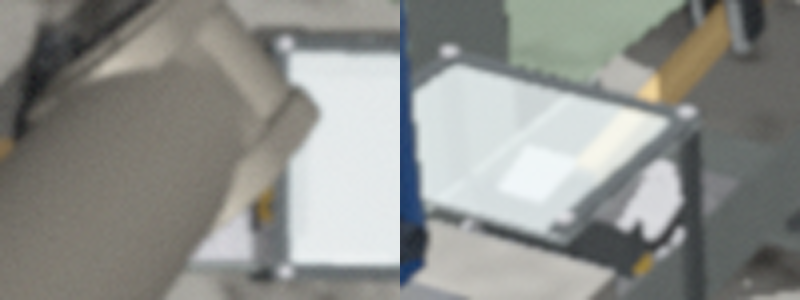

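>>> {"op": "play_rows", "data": {"increments": [[[0, 0.0001, 0.003], [0, 0, 0]], [[0, 0.0004, 0.004], [0, 0, 0]], [[0, 0.0004, 0.004], [0, 0, 0]], [[0, 0, 0], [0, 0, 0]]]}}

```text
t: 15.78
eef_pos: [0.4685, -0.1706, 0.07]
tool_rot: [0.777, -0.629, 0.008, -0.007]
contact_force: [-0.2, 0.4, -0.4]
gripper_width: 0.161
```

```bash
python3 st.py
```

```text
t15.78 [ 468.5 -170.6   70. ] F [-0.25  0.39 -0.39] T [-0.319  0.057 -0.04 ] jt [-2.500e-01 -4.668e+01  6.120e+00 -1.747e+01 -4.900e-01  7.100e-01
 -2.000e-02] tilt 12.02 az [0.022 0.978 0.208] chx 107.9 Ez 29.0
avg [-0.19  1.38  1.04 -0.17] [0.3  0.49 0.39 0.04]
```

>>> {"op": "play_rows", "data": {"increments": [[[0, 0.0001, 0.002], [0, 0, 0]], [[0, 0.0001, 0.002], [0, 0, 0]], [[0, 0, 0], [0, 0, 0]]]}}

```text
t: 16.23
eef_pos: [0.4687, -0.1675, 0.0706]
tool_rot: [0.777, -0.629, 0.008, -0.008]
contact_force: [0.9, -0.2, 0.2]
gripper_width: 0.162
```

```bash
python3 st.py
```

```text
t16.23 [ 468.7 -167.5   70.6] F [ 0.9  -0.22  0.19] T [-0.489 -0.025  0.014] jt [-5.800e-01 -4.680e+01  5.740e+00 -1.732e+01 -5.900e-01  9.600e-01
 -1.000e-02] tilt 11.98 az [0.022 0.978 0.208] chx 111.0 Ez 29.6
avg [-0.01 -0.37 -0.3  -0.46] [0.31 0.39 0.39 0.01]
```

>>> {"op": "play_rows", "data": {"increments": [[[0, 0.0001, 0.002], [0, 0, 0]], [[0, 0, 0.002], [0, 0, 0]], [[0, 0, 0], [0, 0, 0]]]}}

```text
t: 16.68
eef_pos: [0.4687, -0.1631, 0.0714]
tool_rot: [0.777, -0.629, 0.008, -0.007]
contact_force: [0.5, -0.0, -0.0]
gripper_width: 0.16
```

```bash
python3 st.py
```

```text
t16.68 [ 468.7 -163.1   71.4] F [ 0.55 -0.03 -0.  ] T [-0.394  0.015 -0.027] jt [-5.000e-01 -4.667e+01  5.780e+00 -1.749e+01 -5.700e-01  8.800e-01
  1.000e-02] tilt 12.02 az [0.022 0.978 0.208] chx 115.4 Ez 30.4
avg [-0.18 -0.14 -0.16 -0.31] [0.36 0.39 0.59 0.04]
```

>>> {"op": "play_rows", "data": {"increments": [[[0, 0, 0.002], [0, 0, 0]], [[0, 0, 0.002], [0, 0, 0]], [[0, 0, 0], [0, 0, 0]]]}}

```text
t: 17.13
eef_pos: [0.4688, -0.1593, 0.0722]
tool_rot: [0.777, -0.629, 0.008, -0.007]
contact_force: [-0.9, -0.4, -1.7]
gripper_width: 0.164
```

```bash
python3 st.py
```

```text
t17.13 [ 468.8 -159.3   72.2] F [-0.9  -0.36 -1.69] T [-0.381  0.002 -0.032] jt [-4.900e-01 -4.663e+01  5.810e+00 -1.755e+01 -5.500e-01  8.400e-01
 -2.000e-02] tilt 12.01 az [0.022 0.978 0.208] chx 119.2 Ez 31.2
avg [-0.08 -0.52 -0.57 -0.27] [0.52 0.36 0.06 0.04]
```

>>> {"op": "play_rows", "data": {"increments": [[[0, 0.0001, 0.002], [0, 0, 0]], [[0, 0, 0.002], [0, 0, 0]], [[0, 0, 0], [0, 0, 0]]]}}

```text
t: 17.58
eef_pos: [0.469, -0.1556, 0.073]
tool_rot: [0.777, -0.629, 0.008, -0.008]
contact_force: [0.1, -0.8, -0.4]
gripper_width: 0.165
```

```bash
python3 st.py
```

```text
t17.58 [ 469.  -155.6   73. ] F [ 0.08 -0.8  -0.38] T [-0.412  0.065 -0.02 ] jt [-6.700e-01 -4.639e+01  5.550e+00 -1.749e+01 -6.200e-01  9.000e-01
 -1.000e-02] tilt 11.99 az [0.022 0.978 0.208] chx 123.0 Ez 32.0
avg [ 0.05 -0.58 -0.67 -0.42] [0.22 0.21 0.7  0.05]
```

>>> {"op": "play_rows", "data": {"increments": [[[0, -0.0001, 0.0021], [0, 0, 0]], [[0, -0.0002, 0.0021], [0, 0, 0]], [[0, -0.0001, 0.0021], [0, 0, 0]], [[0, 0, 0], [0, 0, 0]]]}}

```text
t: 18.12
eef_pos: [0.4691, -0.1492, 0.0748]
tool_rot: [0.777, -0.629, 0.008, -0.007]
contact_force: [-0.4, -0.8, -0.2]
gripper_width: 0.163
```

```bash
python3 st.py
```

```text
t18.12 [ 469.1 -149.2   74.8] F [-0.41 -0.81 -0.22] T [-0.42   0.05  -0.026] jt [-4.800e-01 -4.584e+01  5.620e+00 -1.759e+01 -5.700e-01  8.000e-01
 -1.000e-02] tilt 12.02 az [0.022 0.978 0.208] chx 129.4 Ez 33.8
avg [-0.4  -0.03 -0.24 -0.33] [0.36 0.37 0.73 0.04]
```

>>> {"op": "play_rows", "data": {"increments": [[[0, -0.0003, 0.0031], [0, 0, 0]], [[0, -0.0002, 0.0031], [0, 0, 0]], [[0, -0.0003, 0.0031], [0, 0, 0]], [[0, 0, 0], [0, 0, 0]]]}}

```text
t: 18.65
eef_pos: [0.4693, -0.1399, 0.0775]
tool_rot: [0.777, -0.629, 0.008, -0.007]
contact_force: [-0.3, 0.4, 0.2]
gripper_width: 0.162
```

```bash
python3 st.py
```

```text
t18.65 [ 469.3 -139.9   77.5] F [-0.29  0.38  0.23] T [-0.258  0.032 -0.017] jt [-1.500e-01 -4.512e+01  5.830e+00 -1.775e+01 -4.600e-01  6.000e-01
 -2.000e-02] tilt 12.03 az [0.021 0.978 0.208] chx 138.6 Ez 36.5
avg [ 0.11  0.89  0.55 -0.22] [0.3  0.34 0.66 0.03]
```

>>> {"op": "play_rows", "data": {"increments": [[[0, -0.0004, 0.0031], [0, 0, 0]], [[0, -0.0003, 0.0031], [0, 0, 0]], [[0, -0.0003, 0.0031], [0, 0, 0]], [[0, 0, 0], [0, 0, 0]]]}}

```text
t: 19.18
eef_pos: [0.4695, -0.1311, 0.0804]
tool_rot: [0.777, -0.629, 0.008, -0.007]
contact_force: [0.7, 0.8, 0.4]
gripper_width: 0.166
```

```bash
python3 st.py
```

```text
t19.18 [ 469.5 -131.1   80.4] F [0.69 0.82 0.39] T [-0.207  0.    -0.021] jt [-1.200e-01 -4.467e+01  5.770e+00 -1.790e+01 -4.400e-01  5.600e-01
 -3.000e-02] tilt 12.02 az [0.022 0.978 0.208] chx 147.4 Ez 39.4
avg [-0.2   0.69  0.1  -0.23] [0.48 0.78 0.18 0.03]
```

>>> {"op": "play_rows", "data": {"increments": [[[0, -0.0003, 0.0031], [0, 0, 0]], [[0, -0.0003, 0.0031], [0, 0, 0]], [[0, 0.0003, 0.003], [0, 0, 0]], [[0, 0, 0], [0, 0, 0]]]}}

```text
t: 19.72
eef_pos: [0.4698, -0.1223, 0.0826]
tool_rot: [0.777, -0.629, 0.008, -0.007]
contact_force: [-0.3, 0.4, 0.9]
gripper_width: 0.165
```

```bash
sed -i 's/w5.npz/w6.npz/;s/top5/top6/;s/side5/side6/;s/t5.png/t6.png/;s/s5.png/s6.png/' l2.py; python3 l2.py; python3 st.py; python3 -c "
import cv2,numpy as np
a=cv2.imread('pics/t6.png');b=cv2.imread('pics/s6.png')
cv2.imwrite('pics/c6.png',np.hstack([cv2.resize(a[:,0:400],(400,600)),cv2.resize(b[:,400:],(400,600))]))"
```

```text
19.7167 [ 0.4698 -0.1223  0.0826] [[1.0, 0.002, 0.022], [-0.021, 0.208, 0.978], [-0.003, -0.978, 0.208]] [-0.34  0.37  0.94] [-0.31  0.05 -0.04]
[ 0.46600443 -0.29212609  0.04025953] [[333.89210114 245.87335152]] [[214.96704409 253.72634087]]
t19.87 [ 469.7 -122.4   82.5] F [0.42 0.11 0.72] T [-0.209  0.01  -0.013] jt [ 2.900e-01 -4.379e+01  5.920e+00 -1.764e+01 -3.900e-01  5.200e-01
  1.000e-02] tilt 12.04 az [0.022 0.978 0.209] chx 156.2 Ez 41.5
avg [ 0.27  0.6   0.83 -0.23] [0.16 0.47 0.45 0.02]
```

View pics/c6.png

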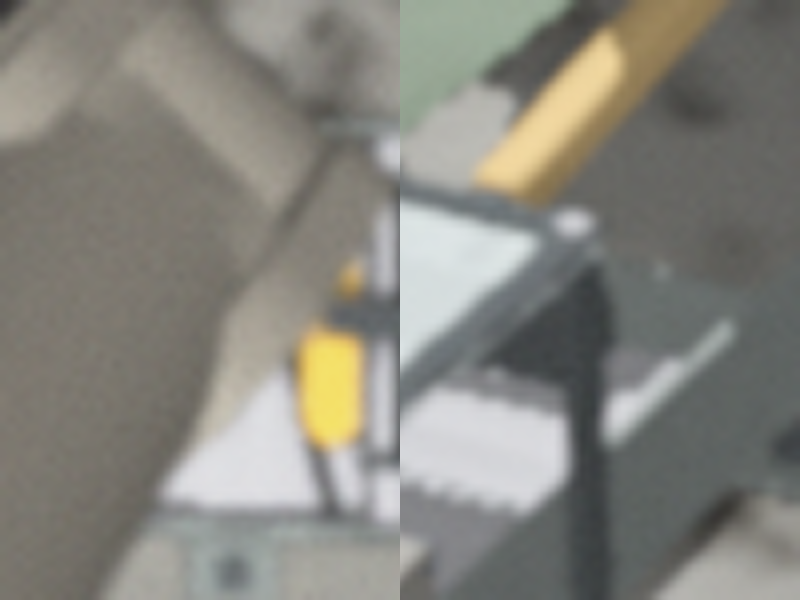

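```bash
python3 - <<'E'
from h import *
d=load("top6.npz")
for cx,cy in((330,350),(330,390),(310,390),(355,390),(330,430),(350,270),(325,480),(270,450),(390,400),(375,320),(380,500)):
    X=depthw(d,285+cx/8,205+cy/8); print((cx,cy),(X*1000).round(1),"chx %.1f"%((X-O)@CX*1000))
E
```

```text
(330, 350) [ 460.3 -274.9   17.8] chx 169.0
(330, 390) [ 447.5 -274.9   15.9] chx 168.8
(310, 390) [ 447.7 -268.7   13.1] chx 174.9
(355, 390) [ 447.4 -282.7   18.3] chx 160.9
(330, 430) [ 434.6 -274.7   17. ] chx 168.7
(350, 270) [ 446.2 -237.5  449. ] chx 206.2
(325, 480) [ 418.8 -273.4   12.7] chx 169.8
(270, 450) [ 428.5 -256.     9.4] chx 187.3
(390, 400) [ 443.  -291.7   39.1] chx 151.9
(375, 320) [ 465.2 -283.    77.8] chx 161.0
(380, 500) [ 411.5 -288.2   39.3] chx 154.9
```

>>> {"op": "play_rows", "data": {"increments": [[[0, -0.012, 0.0025], [0, 0, 0]], [[0, -0.028, 0.006], [0, 0, 0]], [[0, -0.028, 0.006], [0, 0, 0]], [[-0.0006, 0.006, 0.0294], [0, 0, 0]], [[-0.0006, 0.006, 0.0294], [0, 0, 0]], [[-0.0006, 0.006, 0.0294], [0, 0, 0]], [[-0.0006, 0.006, 0.0294], [0, 0, 0]], [[-0.0006, 0.006, 0.0294], [0, 0, 0]], [[-0.0006, 0.006, 0.0294], [0, 0, 0]], [[-0.0006, 0.006, 0.0294], [0, 0, 0]], [[-0.0006, 0.006, 0.0294], [0, 0, 0]], [[0, 0, 0], [-4, 0, 0]], [[0, 0, 0], [-4, 0, 0]], [[0, 0, 0], [-4, 0, 0]], [[0, 0, 0], [0, 0, 0]], [[0, 0, 0], [0, 0, 0]]]}}

```text
t: 21.4
eef_pos: [0.4702, 0.1183, 0.1543]
tool_rot: [0.708, -0.706, 0.008, -0.006]
contact_force: [0.4, -0.2, -1.7]
gripper_width: 0.163
```

```bash
python3 st.py; python3 - <<'E'
from h import *
from station import *
e=read_camera("top"); np.savez("top7.npz",**e)
cv2.imwrite("pics/t7.png",cv2.resize(e["color"][:,:,::-1][190:280,290:410],(800,600),interpolation=cv2.INTER_CUBIC))
E
```

```text
t21.40 [470.2 118.3 154.3] F [ 0.35 -0.2  -1.65] T [ 0.126 -0.038  0.011] jt [ -1.72 -36.99   3.49 -23.15   0.31   0.06  -0.36] tilt 0.09 az [0.02  1.    0.002] chx 396.8 Ez 113.3
avg [ 0.14 -0.07 -1.96  0.11] [0.63 0.52 0.5  0.02]
```

View pics/t7.png

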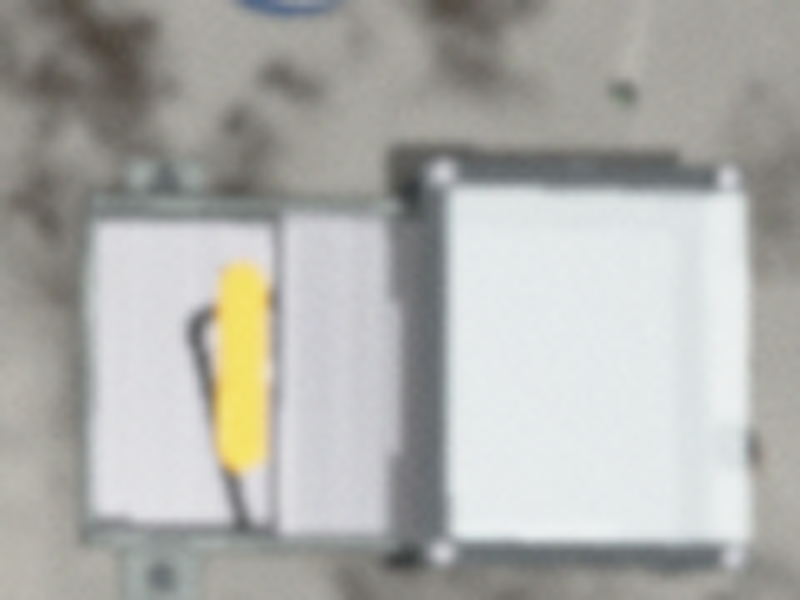

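>>> {"op": "play_rows", "data": {"increments": [[[0, 0.03, 0], [0, 0, 0]], [[0, 0.035, 0], [0, 0, 0]], [[0, 0.035, 0], [0, 0, 0]], [[0, 0.02, 0], [0, 0, 0]], [[0, 0.012, 0], [0, 0, 0]], [[0, 0.007, 0], [0, 0, 0]], [[0, 0, 0], [0, 0, 0]], [[0, 0, 0], [0, 0, 0]]]}}

```text
t: 22.32
eef_pos: [0.4704, 0.1167, 0.0153]
tool_rot: [0.707, -0.707, 0.009, -0.007]
contact_force: [0.8, -0.3, -1.1]
gripper_width: 0.162
```

```bash
python3 st.py
```

```text
t22.32 [470.4 116.7  15.3] F [ 0.77 -0.34 -1.06] T [ 0.166 -0.036 -0.004] jt [ 1.800e-01 -4.555e+01  5.470e+00 -1.371e+01  4.000e-02  1.000e-02
  3.000e-02] tilt 0.01 az [0.023 1.    0.   ] chx 395.3 Ez -25.7
avg [-0.    0.51 -1.66  0.17] [0.51 0.29 0.38 0.04]
```

Not touching yet; lower gently, then release.

>>> {"op": "play_rows", "data": {"increments": [[[0, 0.003, 0], [0, 0, 0]], [[0, 0.002, 0], [0, 0, 0]], [[0, 0.001, 0], [0, 0, 0]], [[0, 0, 0], [0, 0, 0]], [[0, 0, 0], [0, 0, 0]]]}}

```text
t: 22.93
eef_pos: [0.4699, 0.1173, 0.0089]
tool_rot: [-0.707, 0.707, -0.009, 0.007]
contact_force: [0.8, 0.4, -1.9]
gripper_width: 0.164
```

```bash
python3 st.py
```

```text
t22.93 [469.9 117.3   8.9] F [ 0.76  0.37 -1.93] T [ 0.146 -0.014 -0.003] jt [-1.000e-02 -4.717e+01  5.690e+00 -1.368e+01  7.000e-02  2.000e-02
  0.000e+00] tilt -0.01 az [ 0.022  1.    -0.   ] chx 395.8 Ez -32.1
avg [ 0.12 -0.04 -1.54  0.15] [0.23 0.39 0.48 0.02]
```

>>> {"op": "play_rows", "data": {"increments": [[[0, 0.001, 0], [0, 0, 0]], [[0, 0.001, 0], [0, 0, 0]], [[0, 0, 0], [0, 0, 0]]]}}

```text
t: 23.38
eef_pos: [0.4701, 0.1173, 0.0075]
tool_rot: [0.707, -0.707, 0.009, -0.007]
contact_force: [-2.9, 0.6, 7.8]
gripper_width: 0.16
```

>>> {"op": "play_rows", "data": {"increments": [[[0, 0, 0], [0, 0, 0]], [[0, 0, 0], [0, 0, 0]], [[0, 0, 0], [0, 0, 0]], [[0, 0, 0], [0, 0, 0]], [[0, 0, 0], [0, 0, 0]], [[0, 0, 0], [0, 0, 0]], [[0, 0, 0], [0, 0, 0]], [[0, 0, 0], [0, 0, 0]]], "gripper": 0.0854}}

```text
t: 24.05
eef_pos: [0.47, 0.1172, 0.0069]
tool_rot: [0.707, -0.707, 0.009, -0.007]
contact_force: [-0.6, 0.3, -0.0]
gripper_width: 1.003
```

>>> {"op": "play_rows", "data": {"increments": [[[0, -0.01, 0], [0, 0, 0]], [[0, -0.02, 0], [0, 0, 0]], [[0, -0.03, 0], [0, 0, 0]], [[0, -0.03, 0], [0, 0, 0]], [[0, -0.03, 0], [0, 0, 0]], [[0, 0, 0], [0, 0, 0]], [[0, 0, 0], [0, 0, 0]]]}}

```text
t: 24.63
eef_pos: [0.4715, 0.1177, 0.129]
tool_rot: [0.708, -0.706, 0.007, -0.008]
contact_force: [-0.5, -0.1, -0.4]
gripper_width: 1.003
```

```bash
python3 - <<'E'
from h import *
from station import *
o=get_obs(); R=Rq(o["tool_rot"]);p=o["eef_pos"]; print(o["t"],p)
d=read_camera("wrist"); e=read_camera("top"); s=read_camera("side"); np.savez("top8.npz",**e)
cv2.imwrite("pics/f8.png",np.vstack([np.hstack([cv2.resize(d["color"][:,:,::-1],(400,300)),cv2.resize(s["color"][:,:,::-1][120:330,150:430],(400,300))]),cv2.resize(e["color"][:,:,::-1][200:320,130:450],(800,300),interpolation=cv2.INTER_CUBIC)]))
for cx,cy in((243,367),(243,300),(243,440),(195,330),(235,495)):
    X=depthw(e,290+(cx+.5)*.15-.5,190+(cy+.5)*.15-.5); print((cx,cy),(X*1000).round(1),"chx %.1f chy %.1f"%((X-O)@CX*1000,(X-O)@CY*1000))
E
```

```text
24.6333 [0.47147318 0.11774858 0.12903327]
(243, 367) [ 471.1 -274.6   15. ] chx 169.5 chy -4.0
(243, 300) [ 497.6 -275.3   10.8] chx 169.3 chy -30.4
(243, 440) [ 442.7 -274.2   17.6] chx 169.4 chy 24.4
(195, 330) [ 485.9 -256.5   10.2] chx 187.8 chy -18.4
(235, 495) [ 422.  -271.8    7.9] chx 171.4 chy 45.2
```

```bash
python3 - <<'E'
from h import *
from station import *
d=read_camera("wrist"); o=get_obs(); R=Rq(o["tool_rot"]);p=o["eef_pos"]
H=d["hand_eye"]; K=d["intrinsics"]
v,u=np.mgrid[0:420:2,0:560:2]; pts=cv2.undistortPoints(np.stack([u,v],-1).reshape(-1,1,2).astype(float),K,d["dist_coeffs"])[:,0]
z=d["range_z"][v,u].ravel(); P=np.c_[pts*z[:,None],z]@H[:3,:3].T+H[:3,3]; W=P@R.T+p
c=d["color"][v,u].reshape(-1,3).astype(int)
m=(z>0)&(c[:,0]>c[:,2]+50)&(abs(W[:,0]-.467)<.05)&(W[:,2]<.08)
for y in np.arange(-.04,.22,.03):
    k=m&(abs(W[:,1]-y)<.01)
    if k.sum()>3: print(round(y,2),k.sum(),(np.median(W[k],0)*1000).round(1),"top z95 %.1f"%(np.percentile(W[k,2],95)*1000))
print(o["t"],o["contact_force"])
E
```

```text
-0.01 66 [465.5 -10.2  31.6] top z95 32.6
0.02 74 [467.7  19.9  30.4] top z95 31.5
0.14 110 [470.4 140.2  26.4] top z95 27.5
0.17 181 [471.  171.7  32.8] top z95 35.5
0.2 80 [471.4 193.4  28.6] top z95 31.7
24.8333 [-0.35656113 -0.17989674 -0.28944564]
```

Handle top is 27–32 mm above the bench, which puts its axis at about 19–24 mm, so the scoop is flat. The parts are in the pocket. Handing in.

```bash
python3 -c "
from station import *
print(hand_in())"
```

```text
the job is handed in; nothing more can be done
None
```

The hex key and the link are both in the pocket, and the scoop is lying flat on the bench, clear of the chute. I handed the job in at about 25 s of the 58 s allowed; `hand_in()` gave no verdict.

**How it went:** I gripped the scoop by its handle and tilted it 12° tail-up. I reached it in under the guard and lowered it until it touched the floor, at about x = 23 mm along the chute. The leaf turned out to slope about 5°, roughly 10 mm of sag at the back. I then raked both parts up the ramp and over the lip in short steps. The vertical force from the wrist readings was about 1–3 N throughout.

**Last checks:**
- **Link:** its middle is at about x = 170 mm and y = −4 mm in the chute, 10–15 mm above the bench. It rests partly on the key.
- **Hex key:** its middle is at about x = 177 mm and y = +18 mm, on the pocket floor.
- **Scoop:** the handle's top face measured 27–32 mm high, so its axis is at about 19–24 mm, which matches it lying flat. It is about 150 mm from the chute.
- **Tin and jig block:** I planned the path well clear of both, but I did not measure them again at the end.

**What disagreed or could not be checked:**
- The blade position differed by about 5 mm between the top and side cameras. I went with the top camera, and the ramp height agreed with it.
- Wrist force readings were noisy, about ±0.5 N, so I averaged them. I saw no sign of touching the guard, but force was only read between steps.
- I could not view the final picture because the limit of 12 was reached. The final positions come from depth readings and the view before it.

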